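Tighten a wheel hub's castle nut on to the next cotter slot

TASK

The castle nut on the wheel hub has only been run down by hand, and the ring spanner is still on it. Swing the spanner clockwise until the nut is snug, then carry on just far enough to bring the first slot that comes round after that into line with the cotter-pin hole through the spindle. Then lift the spanner off without shifting the nut and lay it flat on the bench beside the hub, not dropped, so that the cotter pin can go in; leave the cotter pin, the nippers and the tin where they are.

Things in the scene. Friction and masses are not known exactly. Their poses are not given: they have to be found in the camera images.
- hub: Dark steel wheel hub with five studs on a 116 mm square plate bolted to the bench. Origin at bench height on its vertical axis, shared by spindle, nut and spanner ring. Wheel flange 136 mm across, 37 mm high; studs 54 mm high; washer under the nut 86 mm across, 72 mm high. On the near left, about 0.1 m off, ends the pipe in the vice, up to 0.18 m high; beyond the hub the bench is clear out to x = 0.70.
- castle_nut (a joint): Turn of the nut about the hub's vertical axis, rad; grows clockwise as seen from above (tightening). 0 is snug against the washer; it starts about 0.44 (25 deg) short of that. Up to 0 it turns with a steady drag of 0.8 N m; past 0 the torque climbs, slowly at first, to about 1.0 N m at 0.5 and 1.5 N m at 0.83. It stays where it is left. More than 1.05 (a whole slot spacing past snug) over-tightens the bearing.
- nut_crown (a point): Centre of the nut's castellated crown, 99.5 mm above the bench; turns with the nut. Steel hexagon nut 46 mm across flats, hexagon from 72 to 93 mm above the bench, crown above it to 106 mm, 43 mm across, with six slots 7 mm wide, 60 deg apart, each over the middle of a flat. Its x axis points out through one slot.
- cotter_hole (a point): Centre of the cotter-pin hole, 7 mm diameter, drilled level right through the 30 mm spindle, 100 mm above the bench; its x axis runs along the hole, either way. A dark line scribed across the spindle's end, 113 mm above the bench, runs along the hole too. The hole does not move. The first line-up after snug comes 0.15 to 0.87 rad (9 to 50 deg) past snug.
- spanner_ring (a point): Centre of the ring of the loose short 46 mm ring spanner (about 0.4 kg), half-way up the ring (9 mm above its underside). Ring 70 mm outside, 18 mm high, its hexagon hole has 1.4 mm clearance on the greased nut (about 3 deg of play each way). On the nut it rests on the washer, this point 81 mm above the bench; it must rise 35 mm more to clear the nut and 45 mm to clear the spindle. x axis along the handle, z up. The spanner's centre of mass lies about 28 mm along x.
- spanner_handle (a point): Point on the spanner's handle, 100 mm from the ring's centre along the spanner's x axis, half-way up. The handle is a straight bar 20 mm wide and 9 mm high, level with the middle of the ring, from 50 mm to 134 mm out (a thicker neck joins it to the ring); its round end is 25 mm wide and reaches 147 mm out. The space below and beside it is open when it is on the nut. It starts pointing to the right and away from the robot.
- cotter_pin_mid (a point): Middle of the loose steel split cotter pin, 60 mm long, lying on the bench to the left of the hub, near the vice; to be left alone.
- nippers: Loose pair of blue-handled nippers, 168 mm long, 13 mm high, lying on the bench between the robot and the hub, long axis roughly along world y; origin at the middle of the underside; to be left alone.
- parts_tin: Round flat tin, 72 mm across, 32 mm high, standing on the bench farther out and to the left of the hub; origin at the middle of the underside; the bench between it and the right-hand edge is free; to be left alone.

How it is judged:
By the outcome, as a careful person would: the job done as asked, in the order asked, and still so for the second after the job is handed in, with the robot touching nothing.
It also fails if it takes over 64 s, if anything falls off the work surface, if the arm or the gripper's body presses on something with over 40 N, if the wrist force passes 120 N, or if a joint passes its speed limit or range.

ROBOT

A 7-joint arm with a two-finger parallel gripper is mounted at the origin on a cart in front of the work surface, level with it; the furniture and walls round the work are solid. World frame = base frame: x ahead of the robot, y to its left, z up, the work surface at z = 0. Lengths are in m, angles in rad, forces in N, time in s.
With the tool pointing down it reaches from about 0.425 to 0.875 m from the base axis. Payload 4.7 kg.
Tool frame: the origin (TCP) lies between the finger pads; the fingertips stand 14 mm ahead of it and the grasp point (between the pads) lies 5 mm behind it; z points along the fingers, y is the line along which they close (so a half turn about z gives the same grasp; the last joint's range is limited). The gripper opens to 87 mm and grips with 3 to 60 N. Pads are 19 mm wide; open, the fingers measure 117 mm over their backs; the gripper's body (75 mm by 190 mm) begins 51 mm behind the grasp point.
Start: joints at [1.284, 0.321, -0.07, 1.45, 0.023, 1.371, -0.057], TCP at [0.193, -0.621, 0.237] pointing down, gripper open.
Joint ranges: [-2.86, 2.86], [-0.3, 2.09], [-1.38, 1.24], [0.06, 2.45], [-1.56, 4.7], [0.09, 2.05], [-2.69, 2.69]. Speed limits (rad/s): [2.57, 2.57, 3.14, 3.14, 3.14, 3.14, 3.14].

INTERFACE

Orientations are given as a rotation vector (axis times angle).
In Python, from bench import ctrl gives the robot as it stands.
- The arm moves only by the tool step_arm, never from a script. Its argument "commands" is a list of rows, each an object with "travel": the shift along the tool's x, y, z in m, a list of three; "turn": the turn, a rotation vector about the tool's x, y, z in degrees, a list of three. A call has 1 to 5 rows; each row is the pose to reach, as a shift and turn from the pose commanded when the call began, along the tool's axes at that moment; what a row does not reach only later rows make up. A row lasts 1/10 s, in which the tool goes at most 50 mm and 8.59 degrees, less where a joint would pass 70% of its speed; a pose out of reach is approached as far as the arm can. A call with a gripper value outside its range is refused whole. "gripper" is the opening, from 0 (shut) to 1 (fully open), set as the call begins (left out, the last holds). The fingers move at their own pace and stop on an object; "force" is the grip in N (left out, the last holds). Time passes only in rows, so rows that repeat a pose let the fingers close. It gives the time, the measured TCP pose, the force, the opening and the grip force at its end, in the units of the state.
- ctrl.get_state(): the state, without advancing time (a new reading comes with each control period).
- ctrl.get_image(name): name is "scene" or "top" or "wrist"; returns the picture (384x512x3 uint8, red, green, blue); there is no depth.
- ctrl.camera_model(name): a dict with "fx", "fy", "cx", "cy" (pixels), "R" (3x3) and "t" (3): a world point X has camera coordinates R X + t; the wrist camera has in their place "T_tool_cam" (4x4, takes a point from camera to tool coordinates, whose origin is the TCP and whose axes are the flange's). Camera axes: x right, y down, z forward; pixel columns grow to the right and rows downward; lengths in m; the calibration is good to about 2 mm. A picture is of the moment at which its call begins: read the wrist's pose just before it. camera_model takes no time and is no camera call.
- ctrl.close_job(): hands the job in; it is judged then, once.
The state is a dict: "time": time; "joint_positions": joint angles; "qd": joint speeds; "joint_torque": joint torques, N m; "position": TCP position; "tool_rot": TCP orientation; "ft_force": force on the tool from outside, world axes, zero at the start; "torque": the same for the moment, N m; "grip_width": opening from 0.0 (shut) to 1.0 (fully open); "grip_force": force on a finger pad.
Only numpy, scipy, OpenCV 4.12 (cv2) and the standard library are available. Lean on these libraries where they do the work, as an engineer would, in place of code of your own. Each camera call takes 0.05 s, during which the arm holds its last target. There are 200 camera calls.

## Working session

There is one attempt and no reset: what is moved stays moved. The work goes in short steps, Python scripts to look and compute and a tool call to move; the robot and the scene stay as the last step left them, time stands still between calls to the robot, and variables do not carry over. Pictures are saved under pics/ and viewed, at most 10 in all, crops included, and the job is handed in when it is done.

Besides the shell and the picture viewer there is one more tool, called after ">>>" as name(argument=value, ...) on one line, values as JSON. step_arm: Moves the arm, as the interface text tells. Its arguments: {"type":"object","properties":{"commands":{"type":"array"},"gripper":{"type":"number"},"force":{"type":"number"}},"required":["commands"]}

```bash
ls; mkdir -p pics; python3 - <<'E'
from bench import ctrl
import cv2,numpy as np
s=ctrl.get_state();print(s)
for n in("scene","top"):
    cv2.imwrite(f"pics/{n}0.png",cv2.cvtColor(ctrl.get_image(n),cv2.COLOR_RGB2BGR))
    m=ctrl.camera_model(n);print(n,m)
print(ctrl.camera_model("wrist"))
a=cv2.imread("pics/scene0.png");b=cv2.imread("pics/top0.png")
cv2.imwrite("pics/top0x.png",cv2.resize(b,(800,600),interpolation=cv2.INTER_CUBIC))
E
```

```text
pics
{'time': 0.0, 'joint_positions': array([ 1.28412235,  0.32179827, -0.0700669 ,  1.45169822,  0.0226268 ,
        1.37079987, -0.05692066]), 'qd': array([-0.00056057, -0.00070612, -0.00075129, -0.00041835, -0.00089544,
        0.00142498,  0.00082182]), 'joint_torque': array([ 4.96910325e-04, -4.91293788e+01, -4.03623031e-01, -3.12533033e+01,
       -6.39680726e-02,  4.38070914e-02,  1.81966166e-04]), 'position': array([ 0.19234275, -0.62032605,  0.23546577]), 'tool_rot': array([-3.10428404e+00, -4.70393658e-01,  6.54939742e-04]), 'ft_force': array([-0.29793484, -0.35101986,  0.27943419]), 'torque': array([-0.04595063,  0.02954755, -0.0372357 ]), 'grip_force': 0.0, 'grip_width': 1.0003218887209953}
scene {'fx': 448.1839308125824, 'fy': 448.1839308125824, 'cx': 247.22319761449376, 'cy': 184.21089703587748, 'R': array([[-0.99345183, -0.11371131, -0.01109976],
       [-0.09262225,  0.85844775, -0.50446861],
       [ 0.06689235, -0.50013718, -0.86335868]]), 't': array([0.4746744 , 0.21657247, 0.83300029])}
top {'fx': 436.08635200373044, 'fy': 436.08635200373044, 'cx': 251.10673118025818, 'cy': 186.45744593464931, 'R': array([[-0.02818631, -0.99956709, -0.00843642],
       [-0.98604676,  0.0291883 , -0.16388966],
       [ 0.16406496,  0.00369926, -0.9864426 ]]), 't': array([-0.118281  ,  0.50440899,  0.95117735])}
{'fx': 340.46738313071705, 'fy': 340.46738313071705, 'cx': 255.9235485842264, 'cy': 191.14610995616687, 'T_tool_cam': array([[ 1.49535604e-04, -9.69872697e-01, -2.43612253e-01,
         6.62930304e-02],
       [ 9.99999796e-01, -6.10177735e-06,  6.38118645e-04,
         2.81812958e-04],
       [-6.20380319e-04, -2.43612299e-01,  9.69872498e-01,
        -1.48832260e-01],
       [ 0.00000000e+00,  0.00000000e+00,  0.00000000e+00,
         1.00000000e+00]])}
```

View pics/top0x.png

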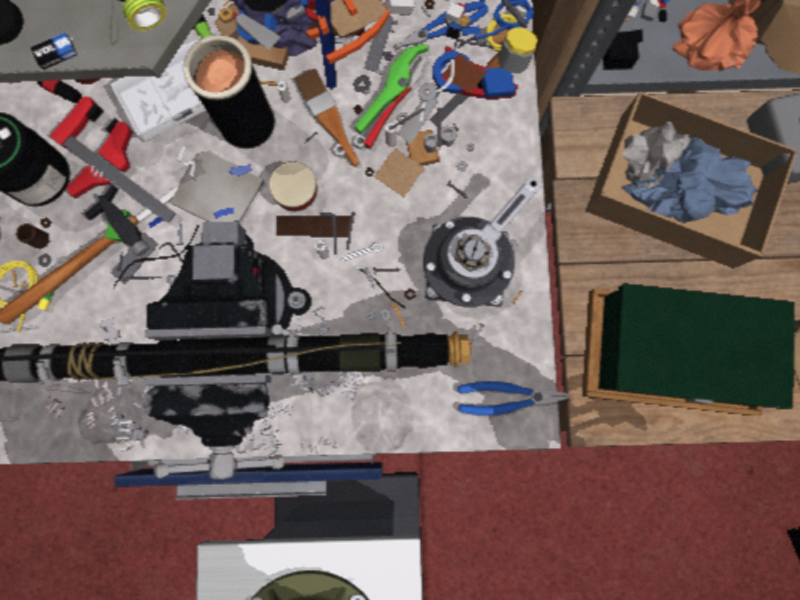

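View pics/scene0.png

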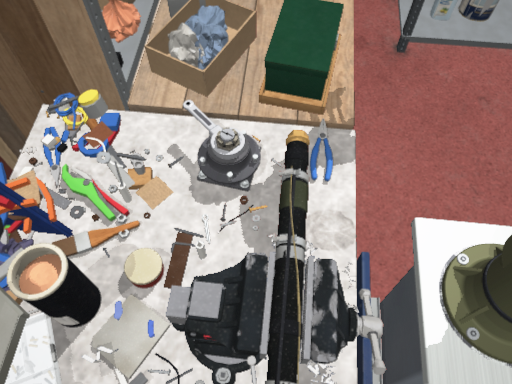

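The top view shows the hub at about (302,160), with the spanner handle pointing up-right to its end at about (341,118). The tin is at (187,118), the nippers at (325,255) and the pipe end at (295,224). The cotter pin is near (232,161). Next I'll convert these to positions.

```bash
cat > h.py <<'E'
from bench import ctrl
import cv2,numpy as np
from scipy.spatial.transform import Rotation as Rn
def ray(m,u,v,z):
    R,t=np.array(m["R"]),np.array(m["t"]);c=-R.T@t
    d=R.T@np.array([(u-m["cx"])/m["fx"],(v-m["cy"])/m["fy"],1]);return c+d*(z-c[2])/d[2]
def proj(m,X):
    p=np.array(m["R"])@X+m["t"];return np.array([m["fx"]*p[0]/p[2]+m["cx"],m["fy"]*p[1]/p[2]+m["cy"]])
def wristm(s):
    m=dict(ctrl.camera_model("wrist"));T=np.eye(4);T[:3,:3]=Rn.from_rotvec(s["tool_rot"]).as_matrix();T[:3,3]=s["position"]
    C=np.linalg.inv(T@m["T_tool_cam"]);m["R"]=C[:3,:3];m["t"]=C[:3,3];return m
def snap(n,f):
    s=ctrl.get_state();im=cv2.cvtColor(ctrl.get_image(n),cv2.COLOR_RGB2BGR);cv2.imwrite(f"pics/{f}.png",im)
    return im,(wristm(s) if n=="wrist" else ctrl.camera_model(n)),s
E
python3 - <<'E'
from h import *
m=ctrl.camera_model("top");k=1/1.5625
for n,u,v,z in[("nutcrown",473,249,.11),("end",533,184,.081),("flange l",424,262,.037),("flange r",516,262,.037),("tin",293,185,.03),("edgeR",552,250,0),("nip",500,398,.01),("pipe",470,348,.1),("junk",455,187,0),("edgeRfar",538,30,0),("cardboard",400,172,0),("pin",232*1.56,251,0),("nearedge",500,448,0),("screw458,190",470,200,0),("box top corner",590,210,.08)]:
    print(n,ray(m,u*k,v*k,z).round(3))
im=cv2.imread("pics/top0.png")[85:210,260:360];cv2.imwrite("pics/c1.png",cv2.resize(im,None,fx=5,fy=4.75,interpolation=cv2.INTER_CUBIC))
s=ctrl.get_state();print(Rn.from_rotvec(s["tool_rot"]).as_matrix().round(3))
E
```

```text
nutcrown [ 0.545 -0.245  0.11 ]
end [ 0.644 -0.339  0.081]
flange l [ 0.544 -0.181  0.037]
flange r [ 0.54  -0.316  0.037]
tin [0.67  0.013 0.03 ]
edgeR [ 0.564 -0.379  0.   ]
nip [ 0.343 -0.286  0.01 ]
pipe [ 0.41  -0.236  0.1  ]
junk [ 0.669 -0.235  0.   ]
edgeRfar [ 0.929 -0.38   0.   ]
cardboard [ 0.696 -0.15   0.   ]
pin [ 0.572 -0.088  0.   ]
nearedge [ 0.271 -0.283  0.   ]
screw458,190 [ 0.648 -0.257  0.   ]
box top corner [ 0.603 -0.417  0.08 ]
[[ 0.955  0.296 -0.001]
 [ 0.296 -0.955  0.002]
 [-0.    -0.002 -1.   ]]
```

>>> step_arm(commands=[{"travel":[0,0,-0.04],"turn":[0,0,-8]},{"travel":[0,0,-0.08],"turn":[0,0,-16]},{"travel":[0,0,-0.12],"turn":[0,0,-24]},{"travel":[0,0,-0.16],"turn":[0,0,-32]},{"travel":[0,0,-0.16],"turn":[0,0,-40]}])

```text
time: 0.6
position: [0.1931, -0.6222, 0.4033]
tool_rot: [2.745, 1.508, -0.003]
ft_force: [0.7, -1.4, 0.8]
grip_width: 0.998
grip_force: 0.0
```

View pics/c1.png

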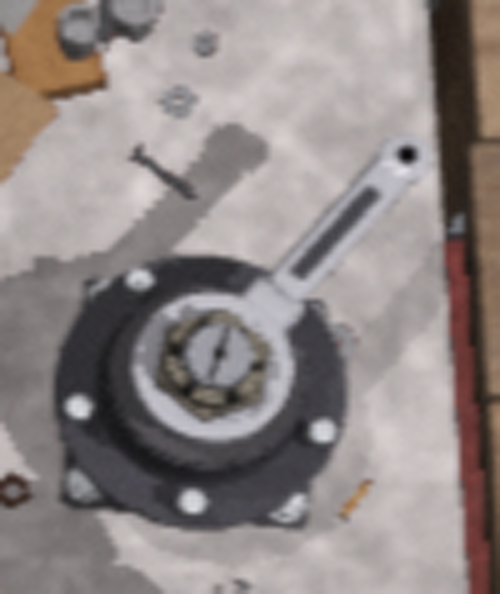

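The crop shows the spindle end at about (221,355), with a dark line along (215,385) to (228,330). The handle runs to an eye at (407,153), and a castellated crown with dark slots surrounds the spindle.

>>> step_arm(commands=[{"travel":[0.045,0.0105,0],"turn":[0,0,-8]},{"travel":[0.09,0.021,0],"turn":[0,0,-16]},{"travel":[0.135,0.0315,0],"turn":[0,0,-24]},{"travel":[0.18,0.042,0],"turn":[0,0,-32]},{"travel":[0.225,0.0525,0],"turn":[0,0,-40]}])

```text
time: 1.1
position: [0.3594, -0.4585, 0.3962]
tool_rot: [-2.07, -2.363, 0.0]
ft_force: [0.7, -0.3, -0.8]
grip_width: 0.999
grip_force: 0.0
```

```bash
cat >> h.py <<'E'
def go(x,y,z,yaw):
    s=ctrl.get_state();M=Rn.from_rotvec(s["tool_rot"]).as_matrix()
    d=M.T@(np.array([x,y,z])-s["position"]);c=np.radians(yaw)
    T=np.array([[np.cos(c),np.sin(c),0],[np.sin(c),-np.cos(c),0],[0,0,-1]])
    print("t",round(s["time"],2),"travel",d.round(4),"turn",np.degrees(Rn.from_matrix(M.T@T).as_rotvec()).round(2),"q",s["joint_positions"].round(2))
E
python3 -c "
from h import *
go(.56,-.262,.26,137)"
```

```text
t 1.1 travel [0.1683 0.2247 0.1361] turn [-2.000e-02 -3.000e-02 -3.945e+01] q [ 1.16  0.17 -0.36  1.33  0.06  1.65  0.95]
```

>>> step_arm(commands=[{"travel":[0.026,0.034,0],"turn":[0,0,-8]},{"travel":[0.052,0.068,0.01],"turn":[0,0,-16]},{"travel":[0.078,0.102,0.02],"turn":[0,0,-24]},{"travel":[0.104,0.138,0.035],"turn":[0,0,-32]},{"travel":[0.13,0.174,0.05],"turn":[0,0,-39.5]}])

```text
time: 1.6
position: [0.5156, -0.3079, 0.3459]
tool_rot: [1.151, 2.923, -0.001]
ft_force: [0.2, -1.4, -0.0]
grip_width: 1.003
grip_force: 0.0
```

```bash
python3 -c "
from h import *
go(.56,-.262,.26,137)"
```

```text
t 1.6 travel [-0.0012  0.0639  0.0859] turn [-0.02  0.01  0.03] q [ 0.95  0.23 -0.55  1.38  0.12  1.56  1.23]
```

>>> step_arm(commands=[{"travel":[0,0.025,0.03],"turn":[0,0,0]},{"travel":[0,0.05,0.06],"turn":[0,0,0]},{"travel":[0,0.06,0.086],"turn":[0,0,0]},{"travel":[0,0.06,0.086],"turn":[0,0,0]}])

```text
time: 2.0
position: [0.5547, -0.2625, 0.2559]
tool_rot: [-1.149, -2.915, -0.003]
ft_force: [-0.2, 0.1, -1.4]
grip_width: 1.0
grip_force: 0.0
```

```bash
python3 -c "
from h import *
im,m,s=snap('wrist','w1');print(s['position'],s['tool_rot'])
cv2.imwrite('pics/w1x.png',cv2.resize(im,(800,600),interpolation=cv2.INTER_CUBIC))"
```

```text
[ 0.55465915 -0.26246148  0.2559469 ] [-1.14936504e+00 -2.91512487e+00 -2.88484675e-03]
```

View pics/w1x.png

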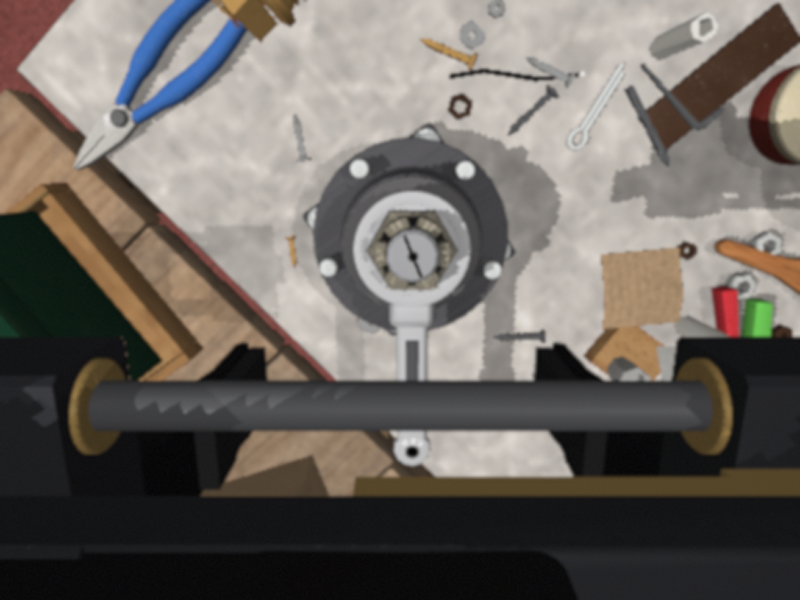

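The wrist view has the spindle end at about (412,256) and the scribed line tilted from (402,232) to (421,280). The handle goes straight down to its eye at (412,450), and the pipe's brass end is at the top (265,15). I'll enlarge the nut and sample rings on it.

```bash
cat >> h.py <<'E'
def prof(im,m,c,z,r0,r1,step=2):
    # mean brightness along rays at world angles (deg) between radii, plane z
    g=cv2.cvtColor(im,cv2.COLOR_BGR2GRAY).astype(np.float32);A=np.arange(0,360,step);o=[]
    for a in A:
        P=np.array([proj(m,np.array([c[0]+r*np.cos(np.radians(a)),c[1]+r*np.sin(np.radians(a)),z])) for r in np.linspace(r0,r1,6)],np.float32)
        o.append(cv2.remap(g,P[:,:1],P[:,1:],cv2.INTER_LINEAR).mean())
    return A,np.array(o)
def phase(A,o,n):
    f=np.exp(-1j*n*np.radians(A))@(-o)   # darkest direction, period 360/n
    return (-np.degrees(np.angle(f))/n)%(360/n),abs(f)/len(A)
E
python3 - <<'E'
from h import *
s=ctrl.get_state();m=wristm(s);im=cv2.imread("pics/w1.png")
k=1/1.5625
c=ray(m,412*k,256*k,.113);e=ray(m,412*k,450*k,.0855)
print("hub",c,"eye",e,np.linalg.norm((e-c)[:2]),np.degrees(np.arctan2(*(e-c)[1::-1])))
for r in[(.003,.009),(.005,.012)]:
    print("line",phase(*prof(im,m,c,.113,*r),2))
for z in(.106,.10):
  for r in[(.0155,.019),(.017,.021)]:
    A,o=prof(im,m,c,z,*r);print("slots",z,phase(A,o,6));
print(o[::2].astype(int))
u,v=proj(m,np.array([*c[:2],.106]));u,v=int(u),int(v)
cv2.imwrite("pics/w1c.png",cv2.resize(im[v-35:v+35,u-40:u+40],None,fx=8,fy=8,interpolation=cv2.INTER_CUBIC))
E
```

```text
hub [ 0.54696633 -0.24831837  0.113     ] eye [ 0.64710836 -0.34044321  0.0855    ] 0.13607134720369038 -42.61224889731683
line (np.float64(158.20738247703414), np.float64(9.592881979202737))
line (np.float64(158.70595889326503), np.float64(7.476872329036139))
slots 0.106 (np.float64(16.427732658347843), np.float64(16.46834000960255))
slots 0.106 (np.float64(16.14648228648665), np.float64(16.37646024179773))
slots 0.1 (np.float64(16.761522939431583), np.float64(16.005666415990206))
slots 0.1 (np.float64(16.26346666770628), np.float64(17.26951210218972))
[119 105  77  63  60  71  94 104 107 114 109 112 123 113 102 102  84  58
  45  43  56  86 103 111 131 142 134 140 140 126 118 105  70  39  32  40
  73 108 119 129 145 140 130 138 134 122 118 101  65  47  49  62  93 117
 124 131 135 132 137 144 135 120 111  88  70  70  80 104 121 127 136 136
 128 124 124 123 120 109 101 100 102 110 119 122 131 137 131 126 125 123]
```

View pics/w1c.png

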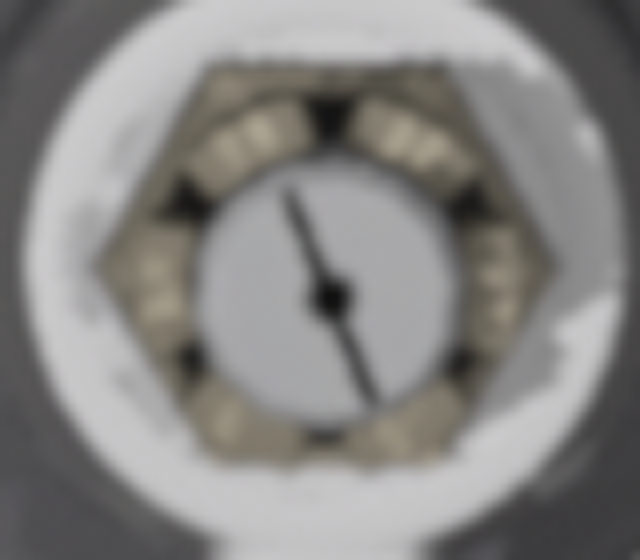

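The slots sit at 16.4° (mod 60) and the line at 158.3°, so the nut must turn 38.1° clockwise. That is about 13° past snug and inside the 9–50° window. I'll grasp the handle 66 mm out.

```bash
python3 -c "
from h import *
go(.5948,-.293,.076,137)"
```

```text
t 2.05 travel [-0.0493  0.0069  0.1824] turn [-0.08 -0.24 -0.18] q [ 0.87  0.29 -0.58  1.49  0.16  1.41  1.1 ]
```

>>> step_arm(commands=[{"travel":[-0.025,0.003,0.03],"turn":[0,0,0]},{"travel":[-0.049,0.007,0.06],"turn":[0,0,0]},{"travel":[-0.049,0.007,0.1],"turn":[0,0,0]},{"travel":[-0.049,0.007,0.13],"turn":[0,0,0]},{"travel":[-0.049,0.007,0.13],"turn":[0,0,0]}], gripper=0.6)

```text
time: 2.55
position: [0.5932, -0.2953, 0.1271]
tool_rot: [-1.159, -2.912, 0.001]
ft_force: [-0.0, -0.3, -0.0]
grip_width: 0.648
grip_force: 0.0
```

```bash
python3 - <<'E'
from h import *
go(.5948,-.293,.076,137)
im,m,s=snap('wrist','w2')
u,v=proj(m,np.array([.5465,-.248,.113]));print(u,v)
E
```

```text
t 2.55 travel [0.0001 0.0029 0.0511] turn [-0.17 -0.37 -0.41] q [ 0.83  0.48 -0.54  1.53  0.26  1.22  1.06]
261.02667574855616 104.5276887773338
```

View pics/w2.png

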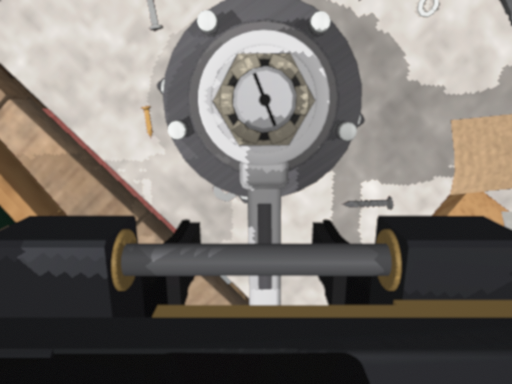

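The view is well placed: spindle dot at (264,99), handle along column 264, and both fingers clear of it at columns 200 and 313.

```bash
python3 - <<'E'
from h import *
s=ctrl.get_state();m=wristm(s)
c=ray(m,264,99,.113);h1=ray(m,264,205,.0855);h2=ray(m,264.5,303,.0855);print(c,h1,h2)
for h in(h1,h2): print(np.linalg.norm((h-c)[:2]),np.degrees(np.arctan2(*(h-c)[1::-1])))
d=(h2-c)/np.linalg.norm((h2-c)[:2]);p=c+.066*d;print(p);go(p[0],p[1],.076,np.degrees(np.arctan2(d[1],d[0]))+180)
E
```

```text
[ 0.5474547  -0.24548021  0.113     ] [ 0.5917766  -0.28607081  0.0855    ] [ 0.63964086 -0.33034439  0.0855    ]
0.06010014591737396 -42.4838711872415
0.1253005087984571 -42.6318607565201
[ 0.59601225 -0.29018103  0.09851482]
t 2.6 travel [0.0028 0.0046 0.0542] turn [-0.08 -0.12 -0.76] q [ 0.83  0.47 -0.54  1.52  0.25  1.22  1.06]
```

>>> step_arm(commands=[{"travel":[0.002,0.004,0.02],"turn":[0,0,-0.6]},{"travel":[0.002,0.004,0.04],"turn":[0,0,-0.6]},{"travel":[0.002,0.004,0.052],"turn":[0,0,-0.6]},{"travel":[0.002,0.004,0.052],"turn":[0,0,-0.6]}])

```text
time: 3.0
position: [0.5974, -0.2906, 0.0792]
tool_rot: [1.144, 2.926, -0.001]
ft_force: [0.0, 0.2, -0.9]
grip_width: 0.597
grip_force: 0.0
```

>>> step_arm(commands=[{"travel":[0,0,0],"turn":[0,0,0]},{"travel":[0,0,0],"turn":[0,0,0]},{"travel":[0,0,0],"turn":[0,0,0]},{"travel":[0,0,0],"turn":[0,0,0]},{"travel":[0,0,0],"turn":[0,0,0]}], gripper=0, force=20)

```text
time: 3.5
position: [0.5976, -0.2902, 0.079]
tool_rot: [1.143, 2.926, -0.002]
ft_force: [-1.4, -1.8, 1.7]
grip_width: 0.231
grip_force: 5.8
```

```bash
python3 - <<'E'
from h import *
go(.5957,-.2917,.076,137.4)
s=ctrl.get_state();print(s["position"],s["ft_force"],s["torque"])
E
```

```text
t 3.5 travel [ 0.0004 -0.0024  0.003 ] turn [-0.04  0.05 -0.07] q [ 0.81  0.52 -0.53  1.57  0.28  1.13  1.04]
[ 0.59762909 -0.29024369  0.07897598] [-1.44769123 -1.786382    1.74631242] [-0.06854846 -0.127436    0.12504428]
```

>>> step_arm(commands=[{"travel":[0.0002,-0.0047,0],"turn":[0,0,4]},{"travel":[0.0006,-0.0093,0],"turn":[0,0,8]},{"travel":[0.0015,-0.0139,0],"turn":[0,0,12]},{"travel":[0.0026,-0.0184,0],"turn":[0,0,16]},{"travel":[0.004,-0.0228,0],"turn":[0,0,20]}], force=30)

```text
time: 4.0
position: [0.5812, -0.304, 0.0791]
tool_rot: [1.631, 2.68, 0.001]
ft_force: [5.5, -1.1, -3.1]
grip_width: 0.23
grip_force: 31.3
```

```bash
cat >> h.py <<'E'
def nut(f):
    im,m,s=snap("wrist",f)
    g=cv2.cvtColor(im,cv2.COLOR_BGR2GRAY)
    u0,v0=proj(m,np.array([.547,-.2465,.113]))
    r=m["fx"]*.015/(s["position"][2]+.145-.113)
    C=cv2.HoughCircles(cv2.medianBlur(g,3),cv2.HOUGH_GRADIENT,1,50,param1=120,param2=15,minRadius=int(r*.85),maxRadius=int(r*1.15))
    C=C[0] if C is not None else np.zeros((0,3));C=sorted(C,key=lambda q:np.hypot(q[0]-u0,q[1]-v0))
    print("pred",u0,v0,r,"circ",C[:2])
    c=ray(m,*C[0][:2],.113) if len(C) else ray(m,u0,v0,.113)
    L=phase(*prof(im,m,c,.113,.003,.011),2)[0];S=[phase(*prof(im,m,c,z,a,b),6) for z,a,b in((.106,.0165,.0205),(.106,.0165,.019))]
    w=np.degrees(np.arctan2(*Rn.from_rotvec(s["tool_rot"]).as_matrix()[1::-1,0]))
    print("hub",c.round(4),"line",L.round(1),"slot",[(a.round(1),b.round(1)) for a,b in S],"togo",((S[0][0]-L+20)%60-20).round(1),"yaw",w.round(1),"F",s["ft_force"].round(1),"T",s["torque"].round(2),"g",s["grip_force"],"pos",s["position"].round(4),"t",s["time"])
    return im,m,s,c
E
python3 -c "
from h import *
nut('w3')"
```

```text
pred 244.0755017678638 102.98791660604643 45.95777391696945 circ [array([241.5,  96.5,  40.3], dtype=float32), array([221.5, 143.5,  44.7], dtype=float32)]
hub [ 0.5453 -0.2451  0.113 ] line 154.8 slot [(np.float64(5.8), np.float64(15.7)), (np.float64(5.9), np.float64(19.8))] togo 31.0 yaw 117.4 F [ 5.5 -1.1 -3.1] T [-0.38 -0.97  0.79] g 31.32488526898669 pos [ 0.5812 -0.304   0.0791] t 4.0
```

View pics/w3.png

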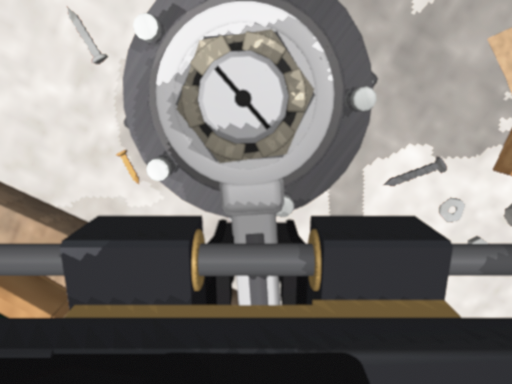

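The spindle dot is at (243,98) and the line runs (217,68) to (268,127). The handle lags the gripper by a few degrees, and the Hough centre is 2 px off. I'll use the dark dot's centroid as the centre instead.

```bash
python3 - <<'E'
t=open('h.py').read()
t=t.replace('    c=ray(m,*C[0][:2],.113) if len(C) else ray(m,u0,v0,.113)\n','''    q=np.array(C[0][:2] if len(C) else (u0,v0));yy,xx=np.indices(g.shape)
    for rr in (14,9,9,9,9):
        M=(np.hypot(xx-q[0],yy-q[1])<rr)&(g<70);q=np.array([xx[M].mean(),yy[M].mean()])
    c=ray(m,*q,.113);print("dot",q.round(1))
''').replace('def nut(f):\n    im,m,s=snap("wrist",f)','def nut(f,load=None):\n    im,m,s=load or snap("wrist",f)')
open('h.py','w').write(t)
E
python3 - <<'E'
from h import *
s=ctrl.get_state()
_,_,_,c=nut('',(cv2.imread('pics/w3.png'),wristm(s),s))
p=s['position'];d=p-c;print(np.linalg.norm(d[:2]),np.degrees(np.arctan2(d[1],d[0])))
E
```

```text
pred 247.06292695611876 102.68110672036013 45.98925899401037 circ [array([241.5,  96.5,  40.3], dtype=float32), array([221.5, 143.5,  44.7], dtype=float32)]
dot [242.5  98. ]
hub [ 0.545  -0.2459  0.113 ] line 153.8 slot [(np.float64(5.7), np.float64(16.7)), (np.float64(5.8), np.float64(20.5))] togo 31.9 yaw 117.1 F [ 2.7 -1.7 -0.9] T [-0.26 -0.82  0.62] g 30.62347501516342 pos [ 0.5801 -0.3047  0.079 ] t 4.05
0.06852241994512807 -59.18450757231433
```

```bash
python3 - <<'E'
from h import *
s=ctrl.get_state();m=wristm(s)
for n,mm in(("w3",m),):
    a=ray(m,217,68,.113);b=ray(m,268,127,.113);print(a,b,np.degrees(np.arctan2(*(a-b)[1::-1])),np.linalg.norm(a-b))
im=cv2.imread('pics/w3.png');c=ray(m,243,98,.113)
A,o=prof(im,m,c,.113,.004,.011);print([(int(a),int(x)) for a,x in zip(A,o) if x<150])
A,o=prof(im,m,c,.106,.0165,.0205);print([(int(a),int(x)) for a,x in zip(A,o) if x<75])
E
```

```text
[ 0.53367808 -0.24132924  0.113     ] [ 0.55669638 -0.25030169  0.113     ] 158.70433214630907 0.024705205272511886
[(154, 123), (156, 74), (158, 37), (160, 31), (162, 49), (164, 90), (166, 134), (332, 117), (334, 77), (336, 42), (338, 27), (340, 41), (342, 81), (344, 127)]
[(4, 74), (6, 74), (8, 74), (188, 74), (190, 73), (238, 74), (240, 67), (242, 66), (244, 65), (246, 65), (248, 65), (250, 67), (298, 72), (300, 62), (302, 60), (304, 60), (306, 62), (308, 64), (310, 68)]
```

>>> step_arm(commands=[{"travel":[-0.0001,-0.0058,0],"turn":[0,0,5]},{"travel":[0.0003,-0.0116,0],"turn":[0,0,10]},{"travel":[0.0012,-0.0173,0],"turn":[0,0,15]},{"travel":[0.0025,-0.023,0],"turn":[0,0,20]},{"travel":[0.0025,-0.023,0],"turn":[0,0,20]}])

```text
time: 4.55
position: [0.5581, -0.3126, 0.0791]
tool_rot: [2.072, 2.359, -0.0]
ft_force: [2.2, -2.4, -0.9]
grip_width: 0.229
grip_force: 30.3
```

```bash
cat >> h.py <<'E'
def meas(f,load=None):
    im,m,s=load or snap("wrist",f);g=cv2.cvtColor(im,cv2.COLOR_BGR2GRAY)
    q=proj(m,np.array([.546,-.2455,.113]));yy,xx=np.indices(g.shape)
    for rr in (20,14,9,9,9,9):
        M=(np.hypot(xx-q[0],yy-q[1])<rr)&(g<70);q=np.array([xx[M].mean(),yy[M].mean()])
    c=ray(m,*q,.113);A,o=prof(im,m,c,.113,.004,.011,1);L=phase(A,-np.maximum(0,120-o),2)[0]
    A,o=prof(im,m,c,.106,.0165,.0205,1);b=[]
    w=np.degrees(np.arctan2(*Rn.from_rotvec(s["tool_rot"]).as_matrix()[1::-1,0]))
    # slot mask: threshold against a 60-deg running mean, phase of the dark part only
    run=np.convolve(np.r_[o[-30:],o,o[:30]],np.ones(61)/61,'valid');d=np.maximum(0,run-o-8)
    S=phase(A,-d,6)[0]
    for k in range(6):
        a=(S+60*k)%360;df=(A-a+180)%360-180;k_=abs(df)<20;ww=d[k_]
        b.append((round(a),round(float((df[k_]*ww).sum()/max(ww.sum(),1e-6)),1),int(ww.sum())))
    p=s["position"]-c
    print("dot",q.round(1),"hub",c.round(4),"line",round(L,1),"slot",round(S,1),b,"togo",round((S-L+20)%60-20,1))
    print("yaw",w.round(1),"tcp ang",np.degrees(np.arctan2(p[1],p[0])).round(1),"r",np.hypot(*p[:2]).round(4),"F",s["ft_force"].round(1),"T",s["torque"].round(2),"pos",s["position"].round(4),"t",s["time"])
    return im,m,s,c
E
python3 - <<'E'
from h import *
im,m,s,c=meas('w4')
s0=dict(s)
s0["position"]=np.array([.55466,-.26246,.25595]);s0["tool_rot"]=np.array([-1.149365,-2.915125,-.00288])
meas('',(cv2.imread('pics/w1.png'),wristm(s0),s0))
cv2.imwrite("pics/w4c.png",cv2.resize(im[20:200,140:360],None,fx=3,fy=3,interpolation=cv2.INTER_CUBIC))
E
```

```text
dot [245.1  97.9] hub [ 0.5459 -0.2453  0.113 ] line 159.2 slot 44.9 [(45, -0.0, 332), (105, 0.3, 559), (165, -0.2, 621), (225, -0.2, 378), (285, -0.0, 491), (345, 0.1, 375)] togo 5.8
yaw 97.4 tcp ang -79.7 r 0.0685 F [ 2.2 -2.4 -0.9] T [-0.47 -0.53  0.47] pos [ 0.5581 -0.3126  0.0791] t 4.55
dot [263.8 163.6] hub [ 0.5461 -0.2451  0.113 ] line 159.0 slot 16.5 [(17, -0.5, 389), (77, 0.6, 624), (137, 0.1, 888), (197, 0.0, 738), (257, -0.2, 437), (317, -3.4, 41)] togo 37.5
yaw 137.0 tcp ang -63.6 r 0.0194 F [ 2.2 -2.4 -0.9] T [-0.47 -0.53  0.47] pos [ 0.5547 -0.2625  0.256 ] t 4.55
```

View pics/w4c.png

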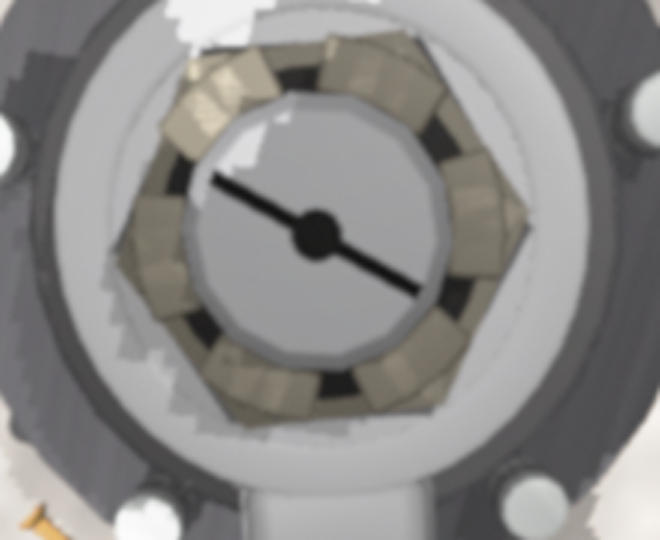

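The slots are at 44.9° (mod 60) and the line at 159.2°, so 5.8° remain. In the crop the upper-left slot at (180,175) still lies just short of the line's end at (215,180).

>>> step_arm(commands=[{"travel":[0,-0.0033,0],"turn":[0,0,2.7]},{"travel":[0,-0.0066,0],"turn":[0,0,5.5]},{"travel":[0,-0.0066,0],"turn":[0,0,5.5]}])

```text
time: 4.9
position: [0.5518, -0.3135, 0.079]
tool_rot: [2.181, 2.258, 0.0]
ft_force: [3.4, -2.9, 0.2]
grip_width: 0.233
grip_force: 30.4
```

```bash
python3 -c "
from h import *
meas('w5')"
```

```text
dot [244.6  98.1] hub [ 0.5459 -0.2453  0.113 ] line 159.1 slot 39.5 [(40, 0.4, 326), (100, 0.4, 341), (160, -0.5, 426), (220, -0.5, 369), (280, 0.1, 464), (340, 0.1, 408)] togo 0.4
yaw 92.0 tcp ang -85.0 r 0.0684 F [ 3.4 -2.9  0.2] T [-0.53 -0.73  0.52] pos [ 0.5518 -0.3135  0.079 ] t 4.9
```

>>> step_arm(commands=[{"travel":[0,0.0018,0],"turn":[0,0,-1.5]},{"travel":[0,0.0036,0],"turn":[0,0,-3]},{"travel":[0,0.0036,0],"turn":[0,0,-3]},{"travel":[0,0.0036,0],"turn":[0,0,-3]}])

```text
time: 5.35
position: [0.5535, -0.3133, 0.0786]
tool_rot: [-2.125, -2.311, 0.002]
ft_force: [-3.8, -2.0, 5.0]
grip_width: 0.226
grip_force: 29.8
```

```bash
python3 -c "
from h import *
meas('w6')"
```

```text
dot [249.1  97.5] hub [ 0.5458 -0.2453  0.113 ] line 159.0 slot 39.5 [(40, -0.0, 337), (100, 0.3, 501), (160, -0.5, 597), (220, -0.2, 383), (280, 0.3, 454), (340, 0.2, 398)] togo 0.5
yaw 94.8 tcp ang -83.5 r 0.0685 F [-3.8 -2.   5. ] T [-0.35  0.66  0.15] pos [ 0.5535 -0.3133  0.0786] t 5.35
```

>>> step_arm(commands=[{"travel":[0,-0.0013,0],"turn":[0,0,1]},{"travel":[0,-0.0013,0],"turn":[0,0,1]}], force=60)

```text
time: 5.6
position: [0.553, -0.3133, 0.0787]
tool_rot: [-2.146, -2.295, 0.001]
ft_force: [-2.9, -1.1, 4.4]
grip_width: 0.219
grip_force: 59.9
```

```bash
python3 -c "
from h import *
meas('w7')"
```

```text
dot [247.3  97.7] hub [ 0.5458 -0.2453  0.113 ] line 159.1 slot 39.6 [(40, -0.1, 341), (100, 1.1, 486), (160, -0.6, 584), (220, -0.4, 367), (280, 0.0, 455), (340, 0.1, 414)] togo 0.5
yaw 93.8 tcp ang -84.0 r 0.0684 F [-2.9 -1.1  4.4] T [-0.45  0.41  0.36] pos [ 0.553  -0.3133  0.0787] t 5.6
```

>>> step_arm(commands=[{"travel":[0,-0.0008,0],"turn":[0,0,0.7]},{"travel":[0,-0.0008,-0.004],"turn":[0,0,0.7]},{"travel":[0,-0.0008,-0.008],"turn":[0,0,0.7]},{"travel":[0,-0.0008,-0.012],"turn":[0,0,0.7]},{"travel":[0,-0.0008,-0.012],"turn":[0,0,0.7]}])

```text
time: 6.15
position: [0.5523, -0.3128, 0.0879]
tool_rot: [-2.158, -2.282, -0.0]
ft_force: [2.6, -5.1, -10.1]
grip_width: 0.223
grip_force: 60.0
```

```bash
python3 -c "
from h import *
im,m,s,c=meas('w8')
cv2.imwrite('pics/w8x.png',im)"
```

```text
dot [247.8 100. ] hub [ 0.5459 -0.2453  0.113 ] line 159.1 slot 39.0 [(39, 0.3, 364), (99, -0.5, 324), (159, -0.2, 400), (219, -0.2, 404), (279, 0.2, 468), (339, 0.3, 404)] togo -0.1
yaw 93.2 tcp ang -84.5 r 0.0678 F [  2.6  -5.1 -10.1] T [-1.39 -0.86  0.51] pos [ 0.5523 -0.3128  0.0879] t 6.15
```

View pics/w8x.png

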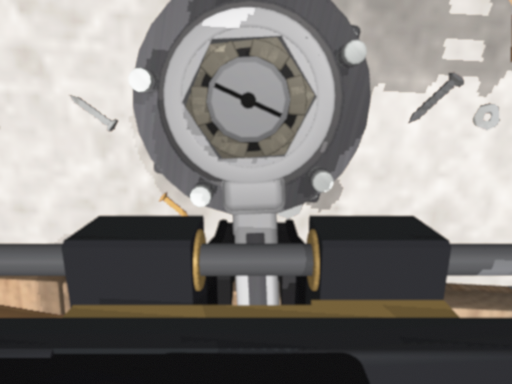

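The ring is around the nut with slot and line aligned (dot at (248,100)), and the gripper is holding the handle. Continuing the lift.

>>> step_arm(commands=[{"travel":[0,0.0005,-0.004],"turn":[0,0,-0.4]},{"travel":[0,0.0005,-0.008],"turn":[0,0,-0.4]},{"travel":[0,0.0005,-0.012],"turn":[0,0,-0.4]},{"travel":[0,0.0005,-0.012],"turn":[0,0,-0.4]}])

```text
time: 6.6
position: [0.5523, -0.3123, 0.1025]
tool_rot: [-2.15, -2.287, 0.001]
ft_force: [-2.1, -2.5, -4.0]
grip_width: 0.224
grip_force: 59.8
```

```bash
python3 -c "
from h import *
im,m,s,c=meas('w9')"
```

```text
dot [249.7 102. ] hub [ 0.5459 -0.2453  0.113 ] line 159.1 slot 38.9 [(39, 0.4, 545), (99, -0.4, 461), (159, -0.1, 415), (219, -0.4, 429), (279, 0.2, 454), (339, 0.3, 489)] togo -0.1
yaw 93.5 tcp ang -84.5 r 0.0673 F [-2.1 -2.5 -4. ] T [-0.6   0.42  0.21] pos [ 0.5523 -0.3123  0.1025] t 6.6
```

>>> step_arm(commands=[{"travel":[0,0,-0.008],"turn":[0,0,0]},{"travel":[0,0,-0.016],"turn":[0,0,0]},{"travel":[0,0,-0.026],"turn":[0,0,0]},{"travel":[0,0,-0.04],"turn":[0,0,0]},{"travel":[0,0,-0.065],"turn":[0,0,0]}])

```text
time: 7.15
position: [0.5524, -0.3122, 0.1676]
tool_rot: [-2.15, -2.287, 0.0]
ft_force: [-0.3, -0.8, -4.7]
grip_width: 0.216
grip_force: 59.7
```

```bash
python3 - <<'E'
from h import *
im,m,s,c=meas('w10')
cv2.imwrite('pics/s10.png',cv2.resize(snap('scene','s10r')[0][60:230,130:350],None,fx=3,fy=3,interpolation=cv2.INTER_CUBIC))
E
```

```text
dot [251.8 103.7] hub [ 0.5459 -0.2455  0.113 ] line 160.1 slot 38.6 [(39, 1.3, 359), (99, 0.1, 359), (159, -1.3, 265), (219, 0.5, 376), (279, -1.0, 510), (339, 0.4, 372)] togo -1.5
yaw 93.6 tcp ang -84.5 r 0.067 F [-0.3 -0.8 -4.7] T [-0.15 -0.11 -0.01] pos [ 0.5524 -0.3122  0.1676] t 7.15
```

View pics/s10.png

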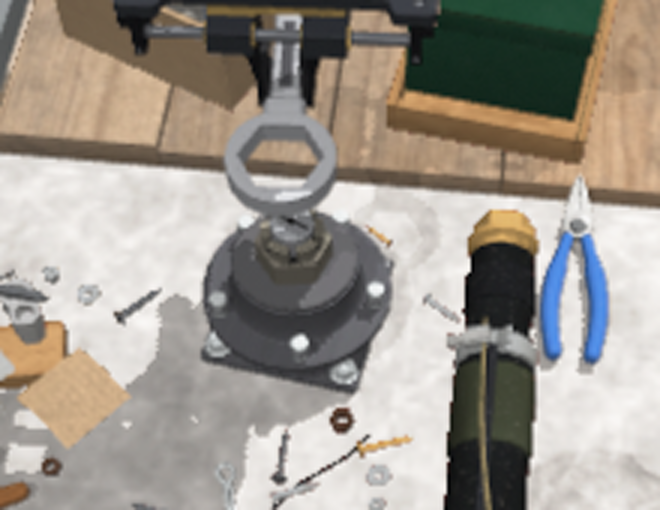

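The spanner is clear above the hub, with its ring at (280,160) in the crop and the nut crown below at (295,240). Next I'll check the height of the rag box beside the bench and whether the laying spot is empty.

```bash
python3 - <<'E'
from h import *
a=ctrl.camera_model("scene");b=ctrl.camera_model("top")
P=lambda m:np.diag([1,1,1])@np.array([[m["fx"],0,m["cx"]],[0,m["fy"],m["cy"]],[0,0,1]])@np.c_[m["R"],m["t"]]
for n,p,q in(("box",(201,93),(377.6,134.4)),("tray green near-left",(266,80),(397,182))):
    X=cv2.triangulatePoints(P(a),P(b),np.float64(p).reshape(2,1),np.float64(q).reshape(2,1)).ravel();X=X[:3]/X[3]
    print(n,X.round(3),proj(a,X),proj(b,X))
t=cv2.cvtColor(cv2.imread("pics/top0.png"),cv2.COLOR_BGR2GRAY);sc=cv2.cvtColor(cv2.imread("pics/scene0.png"),cv2.COLOR_BGR2GRAY)
for x in np.arange(.85,.62,-.015):
    print(round(x,3),[(int(t[int(v),int(u)]),int(sc[int(v2),int(u2)])) for y in np.arange(-.24,-.38,-.015) for (u,v),(u2,v2) in [(proj(b,np.array([x,y,0])),proj(a,np.array([x,y,0])))]])
go(.7515,-.305,.1676,180)
E
```

```text
box [ 0.635 -0.443 -0.002] [204.04643376  93.9332181 ] [377.72997119 130.95925719]
tray green near-left [ 0.493 -0.461  0.046] [263.02292058  78.93949059] [396.55402688 185.43402478]
0.85 [(86, 82), (71, 101), (68, 103), (62, 105), (79, 102), (76, 103), (77, 114), (174, 115), (191, 209), (54, 106)]
0.835 [(77, 194), (70, 176), (70, 116), (17, 113), (77, 105), (80, 76), (76, 114), (181, 116), (181, 114), (57, 102)]
0.82 [(141, 196), (70, 111), (72, 147), (65, 56), (42, 61), (42, 71), (42, 65), (180, 139), (178, 224), (65, 107)]
0.805 [(74, 111), (172, 223), (174, 219), (186, 231), (197, 239), (188, 231), (175, 222), (188, 234), (169, 217), (63, 67)]
0.79 [(182, 126), (182, 229), (181, 227), (181, 228), (186, 233), (177, 223), (184, 231), (182, 224), (174, 224), (75, 84)]
0.775 [(175, 97), (175, 210), (172, 223), (179, 218), (182, 229), (184, 229), (199, 239), (189, 231), (173, 220), (53, 80)]
0.76 [(142, 106), (175, 196), (164, 219), (171, 218), (189, 230), (179, 227), (193, 235), (202, 239), (195, 233), (51, 86)]
0.745 [(174, 104), (170, 224), (165, 214), (186, 228), (185, 232), (185
[... 461 characters left out ...]
, 157), (184, 216), (199, 231), (169, 216), (164, 215), (167, 217), (187, 235), (51, 78)]
0.67 [(192, 198), (131, 160), (121, 158), (125, 220), (190, 235), (181, 229), (177, 219), (174, 219), (43, 230), (58, 83)]
0.655 [(139, 171), (133, 163), (166, 239), (178, 227), (192, 234), (184, 233), (146, 229), (185, 220), (178, 239), (44, 91)]
0.64 [(131, 165), (178, 229), (181, 231), (175, 222), (183, 230), (149, 226), (84, 221), (161, 219), (171, 180), (50, 129)]
0.625 [(147, 232), (192, 238), (191, 241), (180, 226), (148, 235), (74, 229), (167, 221), (167, 223), (164, 216), (57, 195)]
t 7.25 travel [-0.0033  0.1957  0.0065] turn [  0.14   0.53 -86.46] q [ 0.8   0.35 -0.41  1.56  0.15  1.25  0.43]
```

>>> step_arm(commands=[{"travel":[-0.001,0.016,0],"turn":[0,0,-7]},{"travel":[-0.003,0.032,0],"turn":[0,0,-14]},{"travel":[-0.005,0.048,0],"turn":[0,0,-21]},{"travel":[-0.006,0.064,0],"turn":[0,0,-28]},{"travel":[-0.007,0.08,0],"turn":[0,0,-35]}])

```text
time: 7.75
position: [0.6339, -0.3149, 0.1669]
tool_rot: [-1.357, -2.833, -0.0]
ft_force: [-0.5, 0.1, -4.9]
grip_width: 0.218
grip_force: 59.7
```

```bash
python3 -c "
from h import *
go(.7165,-.318,.1676,180)"
```

```text
t 7.75 travel [-0.0542  0.0624 -0.0007] turn [ 1.000e-02 -2.000e-02 -5.119e+01] q [ 0.77  0.53 -0.5   1.36  0.25  1.32  0.94]
```

>>> step_arm(commands=[{"travel":[-0.011,0.013,0],"turn":[0,0,-7.5]},{"travel":[-0.022,0.025,0],"turn":[0,0,-15]},{"travel":[-0.033,0.038,0],"turn":[0,0,-22.5]},{"travel":[-0.044,0.05,0],"turn":[0,0,-30]},{"travel":[-0.054,0.062,0],"turn":[0,0,-37.5]}])

```text
time: 8.25
position: [0.7161, -0.3187, 0.1666]
tool_rot: [-0.374, -3.119, -0.001]
ft_force: [0.5, 0.2, -5.1]
grip_width: 0.22
grip_force: 59.7
```

>>> step_arm(commands=[{"travel":[0,0,0],"turn":[0,0,-7]},{"travel":[0,0,0],"turn":[0,0,-13.5]},{"travel":[0,0,0],"turn":[0,0,-13.5]}])

```text
time: 8.55
position: [0.7155, -0.3186, 0.1664]
tool_rot: [-0.013, -3.141, -0.002]
ft_force: [-0.6, 0.7, -4.4]
grip_width: 0.221
grip_force: 59.7
```

```bash
python3 - <<'E'
from h import *
go(.7165,-.318,.06,180)
# ring height check: ring in wrist view, bright ring outline
im,m,s=snap('wrist','w11');R=Rn.from_rotvec(s["tool_rot"]).as_matrix()
for z in(0,):
  for r in (.035,.067,.0,): print(proj(m,s["position"]+R@np.array([.067+r,0,0])))
g=cv2.cvtColor(im,cv2.COLOR_BGR2GRAY)
C=cv2.HoughCircles(cv2.medianBlur(g,3),cv2.HOUGH_GRADIENT,1,30,param1=120,param2=25,minRadius=60,maxRadius=140);print(C)
E
```

```text
t 8.55 travel [-0.0011  0.0005  0.1064] turn [ 0.06 -0.03 -0.46] q [ 0.74  0.72 -0.63  1.11  0.4   1.43  1.74]
[256.77632596  12.48427765]
[256.84126351 -81.15994967]
[256.71337071 103.2698947 ]
[[[254.5  94.5  89.6]
  [280.5 112.5 120.7]
  [396.5 191.5 113. ]
  [395.5 226.5  87.4]
  [117.5 207.5 114.1]
  [287.5 186.5  86.5]
  [257.5 268.5  60.5]
  [230.5 120.5  83.1]
  [424.5 174.5  70.7]
  [148.5 188.5  77.4]]]
```

>>> step_arm(commands=[{"travel":[0,0,0.035],"turn":[0,0,0]},{"travel":[0,0,0.07],"turn":[0,0,0]},{"travel":[0,0,0.1],"turn":[0,0,0]},{"travel":[0,0,0.12],"turn":[0,0,0]},{"travel":[0,0,0.13],"turn":[0,0,0]}])

```text
time: 9.1
position: [0.7142, -0.3184, 0.0348]
tool_rot: [-0.015, -3.138, -0.002]
ft_force: [-0.3, -0.9, -4.0]
grip_width: 0.225
grip_force: 59.7
```

>>> step_arm(commands=[{"travel":[0,0,0],"turn":[0,0,0]},{"travel":[0,0,0.007],"turn":[0,0,0]},{"travel":[0,0,0.014],"turn":[0,0,0]},{"travel":[0,0,0.014],"turn":[0,0,0]}])

```text
time: 9.5
position: [0.7153, -0.3186, 0.0233]
tool_rot: [-0.013, -3.141, 0.0]
ft_force: [-0.6, -0.1, -4.9]
grip_width: 0.217
grip_force: 59.7
```

>>> step_arm(commands=[{"travel":[0,0,0.005],"turn":[0,0,0]},{"travel":[0,0,0.005],"turn":[0,-2,0]},{"travel":[0,0,0.005],"turn":[0,-4,0]},{"travel":[0,0,0.005],"turn":[0,-4,0]}])

```text
time: 9.9
position: [0.7149, -0.3192, 0.0191]
tool_rot: [0.014, 3.072, -0.001]
ft_force: [0.0, -0.4, -3.7]
grip_width: 0.221
grip_force: 59.7
```

>>> step_arm(commands=[{"travel":[0,0,0],"turn":[0,-1,0]},{"travel":[0,0,0],"turn":[0,-2,0]},{"travel":[0,0,0],"turn":[0,-2,0]}])

```text
time: 10.2
position: [0.7156, -0.319, 0.0195]
tool_rot: [0.013, 3.036, -0.002]
ft_force: [-0.2, 0.3, 1.3]
grip_width: 0.218
grip_force: 59.7
```

>>> step_arm(commands=[{"travel":[0,0,0.0025],"turn":[0,1.2,0]},{"travel":[0,0,0.0025],"turn":[0,1.2,0]}])

```text
time: 10.4
position: [0.7163, -0.3186, 0.0162]
tool_rot: [0.011, 3.058, -0.001]
ft_force: [-0.5, -1.0, 0.1]
grip_width: 0.22
grip_force: 59.7
```

>>> step_arm(commands=[{"travel":[0,0,0],"turn":[0,0,0]},{"travel":[0,0,0],"turn":[0,0,0]}], force=15)

```text
time: 10.6
position: [0.7164, -0.3184, 0.0158]
tool_rot: [0.012, 3.057, -0.0]
ft_force: [0.6, -0.5, -2.3]
grip_width: 0.23
grip_force: 15.0
```

>>> step_arm(commands=[{"travel":[0,0,0],"turn":[0,0,0]},{"travel":[0,0,0],"turn":[0,0,0]}], force=7)

```text
time: 10.8
position: [0.716, -0.3184, 0.016]
tool_rot: [0.012, 3.057, -0.0]
ft_force: [1.6, 0.8, -2.5]
grip_width: 0.231
grip_force: 7.0
```

>>> step_arm(commands=[{"travel":[0,0,0],"turn":[0,0,0]},{"travel":[0,0,0],"turn":[0,0,0]},{"travel":[0,0,0],"turn":[0,0,0]}], force=3)

```text
time: 11.1
position: [0.7158, -0.3186, 0.016]
tool_rot: [0.013, 3.058, -0.001]
ft_force: [1.9, -0.1, -3.3]
grip_width: 0.228
grip_force: 3.0
```

>>> step_arm(commands=[{"travel":[0,0,0],"turn":[0,0,0]},{"travel":[0,0,0],"turn":[0,0,0]},{"travel":[0,0,0],"turn":[0,0,0]},{"travel":[0,0,0],"turn":[0,0,0]}], gripper=0.25)

```text
time: 11.5
position: [0.7159, -0.3187, 0.0164]
tool_rot: [0.012, 3.058, -0.001]
ft_force: [0.3, 0.8, -0.1]
grip_width: 0.253
grip_force: 0.0
```

>>> step_arm(commands=[{"travel":[0,0,0],"turn":[0,0,0]},{"travel":[0,0,0],"turn":[0,0,0]},{"travel":[0,0,0],"turn":[0,0,0]}], gripper=0.45)

```text
time: 11.8
position: [0.7158, -0.3186, 0.0161]
tool_rot: [0.012, 3.058, -0.001]
ft_force: [0.2, -0.6, 0.1]
grip_width: 0.413
grip_force: 0.0
```

>>> step_arm(commands=[{"travel":[0,0,-0.02],"turn":[0,0,0]},{"travel":[0,0,-0.05],"turn":[0,2,0]},{"travel":[0,0,-0.09],"turn":[0,4.8,0]},{"travel":[0,0,-0.13],"turn":[0,4.8,0]},{"travel":[0,0,-0.17],"turn":[0,4.8,0]}])

```text
time: 12.3
position: [0.7019, -0.3179, 0.1888]
tool_rot: [0.012, 3.14, -0.0]
ft_force: [0.2, -0.4, -0.3]
grip_width: 0.449
grip_force: 0.0
```

```bash
python3 - <<'E'
from h import *
im,m,s=snap('wrist','w12')
R=Rn.from_rotvec(s["tool_rot"]).as_matrix()
g=cv2.cvtColor(im,cv2.COLOR_BGR2GRAY)
print("ring expected",proj(m,np.array([.649,-.318,.018])))
C=cv2.HoughCircles(cv2.medianBlur(g,3),cv2.HOUGH_GRADIENT,1,30,param1=120,param2=20,minRadius=25,maxRadius=70);print(C[0][:6])
for c in C[0][:6]: print(ray(m,c[0],c[1],.018).round(3), (c[2]*abs((m["R"]@np.array([.65,-.32,.018])+m["t"])[2])/m["fx"]).round(4))
go(.5547,-.2625,.256,137)
E
```

```text
ring expected [255.85898907 119.91995672]
[[254.5 118.5  38.3]
 [303.5 198.5  44.9]
 [301.5 260.5  61.7]
 [ 18.5 181.5  52.6]
 [ 13.5 133.5  41. ]
 [240.5  29.5  51.6]]
[ 0.648 -0.319  0.018] 0.0352
[ 0.724 -0.272  0.018] 0.0413
[ 0.79  -0.272  0.018] 0.0568
[ 0.705 -0.547  0.018] 0.0484
[ 0.66  -0.543  0.018] 0.0377
[ 0.572 -0.331  0.018] 0.0475
t 12.35 travel [ 0.1494  0.055  -0.06  ] turn [2.000e-02 7.500e-01 4.251e+01] q [ 0.76  0.68 -0.65  1.12  0.39  1.45  1.75]
```

>>> step_arm(commands=[{"travel":[0.025,0.01,-0.03],"turn":[0,0,8.5]},{"travel":[0.06,0.02,-0.06],"turn":[0,0,17]},{"travel":[0.1,0.035,-0.06],"turn":[0,0,25.5]},{"travel":[0.14,0.05,-0.06],"turn":[0,0,34]},{"travel":[0.149,0.055,-0.06],"turn":[0,0,42]}], gripper=1)

```text
time: 12.85
position: [0.5493, -0.2608, 0.247]
tool_rot: [-1.146, -2.924, 0.004]
ft_force: [0.2, 0.4, 0.2]
grip_width: 0.817
grip_force: 0.0
```

>>> step_arm(commands=[{"travel":[0,0,0],"turn":[0,0,0]},{"travel":[0,0,0],"turn":[0,0,0]},{"travel":[0,0,0],"turn":[0,0,0]}])

```text
time: 13.15
position: [0.554, -0.2625, 0.246]
tool_rot: [1.134, 2.928, 0.001]
ft_force: [-0.6, 0.2, -0.2]
grip_width: 0.986
grip_force: 0.0
```

```bash
python3 - <<'E'
from h import *
im,m,s,c=meas('w13')
g=cv2.cvtColor(im,cv2.COLOR_BGR2GRAY)
print("ring",proj(m,np.array([.648,-.319,.018])),"handle end",proj(m,np.array([.648+.147,-.319,.009])))
E
```

```text
dot [264.6 165.2] hub [ 0.5461 -0.2456  0.113 ] line 159.0 slot 38.7 [(39, 1.2, 433), (99, 0.8, 639), (159, -0.3, 795), (219, -0.6, 608), (279, -0.5, 361), (339, -1.1, 223)] togo -0.3
yaw 137.7 tcp ang -65.1 r 0.0187 F [-0.6  0.2 -0.2] T [ 0.06 -0.16 -0.01] pos [ 0.554  -0.2625  0.246 ] t 13.15
ring [273.88255187 254.43720506] handle end [348.45085731 328.55932312]
```

The slots line up with the hole to within 0.3°. The spanner lies flat with its ring at (0.648, -0.319), and the arm touches nothing. Handing in.

```bash
python3 -c "
from bench import ctrl
print(ctrl.close_job())"
```

```text
the job is handed in; nothing more can be done
None
```

The job is handed in: I turned the nut about 38° clockwise, an estimated 13° past snug, and the last camera check put its slots within about 0.3° of the cotter-pin hole; the spanner was lifted off and laid flat beside the hub, settling the last few millimetres as the fingers opened with its ring already near or on the bench.

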